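# Fit the collar of a screen arm and hold its cast link level over the post

### The arm

A 6-joint arm with a two-finger parallel gripper is mounted at the origin on the work surface; the furniture and walls round the work are solid. World frame = base frame: x ahead of the robot, y to its left, z up, the work surface at z = 0. Lengths are in m, angles in rad, forces in N, time in s.
With the tool pointing down it reaches from about 0.35 to 0.975 m from the base axis. Payload 4.9 kg.
Tool frame: the origin (TCP) lies at the very end of the fingers, on their centre line; the grasp point (between the pads) lies 19 mm behind it (ctrl.grip_point_offset is the distance from the TCP to the grasp point, in m); z points along the fingers, y is the line along which they close (so a half turn about z gives the same grasp; the last joint's range is limited). The gripper opens to 85 mm and grips with 20 to 120 N. Pads are 22 mm wide; open, the fingers measure 114 mm over their backs; the gripper's body (76 mm by 85 mm) begins 54 mm behind the grasp point. The pads swing forward as they close: fully open they stand 13 mm farther back than shut.
Start: joints at [1.166, 0.053, 1.613, -0, 1.476, -0.119], TCP at [0.176, 0.6, 0.231] pointing down, gripper open.
Joint ranges: [-3.01, 3.01], [-1.01, 2.22], [0.06, 2.58], [-1.02, 4.17], [0.09, 2.62], [-3.14, 3.14]. Speed limits (rad/s): [2.57, 2.57, 3.14, 3.14, 3.14, 3.14].

### API

Orientations are given as a rotation vector (axis times angle).
In Python, from station import ctrl gives the robot as it stands.
- The arm moves only by the tool send_rows, never from a script. Its argument "rows" is a list of rows, each a list of 3 entries, a list of its own where there are three numbers: the finger opening in cm, from 0 to 8.54, then the shift along the tool's x, y, z in cm, then the turn about the tool's z in degrees. A call has 1 to 10 rows; each row shifts and turns the commanded pose from where the row before left it, along the tool's axes as they then stand; what a row does not reach is not made up. A row lasts 1/8 s, in which the tool goes at most 62.5 mm and 10.7 degrees, less where a joint would pass 70% of its speed; a pose out of reach is approached as far as the arm can. A call with a gripper value outside its range is refused whole. The fingers move at their own pace and stop on an object; "newtons" is the grip in N (left out, the last holds). Time passes only in rows, so rows that do not move let the fingers close. It gives the time, the measured TCP pose, the force, the opening and the grip force at its end, in the units of the state.
- ctrl.get_obs(): the state, without advancing time (a new reading comes with each control period).
- ctrl.get_image(name): name is "scene" or "side" or "wrist"; returns a dict with "frame" (420x560x3 uint8, red, green, blue), "range_z" (420x560 float32, m along the optical axis (not along the pixel's ray), 0 where there is no reading), "fx", "fy", "cx", "cy" (pixels), "cam_to_world" (4x4, takes a point from camera to world coordinates). Camera axes: x right, y down, z forward; pixel columns grow to the right and rows downward; lengths in m; the calibration is good to about 2 mm. The wrist camera is an equidistant fisheye: a pixel r from the principal point sees the ray r / f radians off the axis. A picture is of the moment at which its call begins.
- ctrl.finish_job(): hands the job in; it is judged then, once.
The state is a dict: "t": time; "q": joint angles; "dq": joint speeds; "effort": joint torques, N m; "tool_pos": TCP position; "tool_rot": TCP orientation; "contact_force": force on the tool from outside, world axes, zero at the start; "wrist_torque": the same for the moment, N m; "opening": finger opening in m; "grip_force": force on a finger pad.
Only numpy, scipy, OpenCV 4.12 (cv2) and the standard library are available. Lean on these libraries where they do the work, as an engineer would, in place of code of your own. Each camera call takes 0.05 s, during which the arm holds its last target. There are 200 camera calls.

### The job

We are putting together the screen arm whose base is clamped to the right-hand edge of the desk: slip the white collar that fits its post over the post until it sits flat on the shoulder, and let go of it. Then pick up the cast link by its balance point and hold it level, still and clear of everything, with the hole of its big hub in line with the post and about 2 cm above the post's top, so that I can grease the post. Finish like that, still holding the link; leave the smaller collar, the hex key and the eraser where they lie.

Things in the scene. Friction and masses are not known exactly. Their poses are not given: they have to be found in the camera images.
- clamp_base: fixed dark steel base of a screen arm, clamped over the desk's right-hand (-y) edge: plate 62 x 112 mm, 10 mm thick, on it a round shoulder 44 mm across and 8 mm high, and on that an upright bright steel post 25 mm across and 40 mm high whose top 5 mm taper to 17 mm. Origin on the post's axis at desk level, z up; x and y parallel to the desk's edges
- post_top (a point): centre of the top of the post, 58 mm above the desk; axes as the base's
- shoulder (a point): centre of the upper face of the shoulder on which the collar sits, 18 mm above the desk; axes as the base's
- collar: white nylon ring, 48 mm outside, bore 29 mm (2 mm of play all round on the post), 12 mm high, 20 g: the collar that fits the post. Lies flat; origin on its axis at its underside, z along the axis, same both ways up
- collar_mid (a point): middle of the fitting collar (6 mm above its underside); when it is seated this lies 6 mm above the shoulder
- small_collar: white nylon ring, 36 mm outside, bore 19 mm, 12 mm high: for another joint, too small for the post; leave it alone. Lies flat; origin on its axis at its underside
- link: cast aluminium link, about 0.5 kg, 202 mm long, lying level on its two ends: a heavy hub 44 mm across, 36 mm high, with an upright through hole of 29 mm; a beam 20 mm wide, its underside 9 and top 29 mm above the link's underside; 165 mm from the hub's axis a solid eye 30 mm across, 41 mm high with its bolt head. Origin on the hub's axis at its underside, x along the beam to the eye, z up
- hub_under (a point): centre of the hub's hole at the hub's underside (the link's origin)
- balance (a point): the link's balance point: in the middle of the beam's depth, 52 mm from the hub's axis towards the eye (30 mm from the hub's rim), 19 mm above the link's underside; axes as the link's
- hex_key: bystander: dark L-shaped hex key, 6 mm thick, 90 x 30 mm
- eraser: bystander: eraser in a sleeve, 45 x 21 x 12 mm
- phone: obstacle, fixed: cordless phone standing upright in its cradle, 190 mm tall, cradle 100 x 85 mm and 25 to 55 mm high; origin in the middle of its foot
- monitor: obstacle, fixed: flat screen 600 mm wide and 440 mm tall on a foot 170 x 250 mm; origin in the middle of the foot, its y axis along the screen's width, the screen facing its -x
Not all that is in view belongs to the job. Leave any yellow look-alike of the collar alone.

How it is judged:
By the outcome, as a careful person would: the job done as asked, in the order asked, and still so for the second after the job is handed in, while the arm keeps its last pose, push and grip.
It also fails if it takes over 67 s, if anything falls off the work surface, if the arm or the gripper's body presses on something with over 40 N, if the wrist force passes 120 N, or if a joint passes its speed limit or range.

## Working session

There is one attempt and no reset: what is moved stays moved. The work goes in short steps, Python scripts to look and compute and a tool call to move; the robot and the scene stay as the last step left them, time stands still between calls to the robot, and variables do not carry over. Pictures are saved under pics/ and viewed, at most 10 in all, crops included, and the job is handed in when it is done.

Besides the shell and the picture viewer there is one more tool, called after "Call:" by a JSON object that holds its "name" and its "arguments". send_rows: Moves the arm, as the interface text tells. Its arguments: {"type":"object","properties":{"rows":{"type":"array","items":{"type":"array"}},"newtons":{"type":"number"}},"required":["rows"]}

```bash
mkdir -p pics; ls
cat > h.py <<'E'
import numpy as np, cv2, pickle
from station import ctrl
def grab(n):
    d=ctrl.get_image(n); pickle.dump(d,open(f'pics/{n}.pkl','wb')); return d
def load(n): return pickle.load(open(f'pics/{n}.pkl','rb'))
def save(d,f): cv2.imwrite(f'pics/{f}.png',d['frame'][:,:,::-1])
def ray(d,u,v,wrist=False):
    x=(u-d['cx'])/d['fx']; y=(v-d['cy'])/d['fy']
    if wrist:
        r=np.hypot(x,y)+1e-12; r_=np.array([np.sin(r)*x/r,np.sin(r)*y/r,np.cos(r)])
    else: r_=np.array([x,y,1.])
    T=np.array(d['cam_to_world']); return T[:3,3],T[:3,:3]@r_
def onz(d,u,v,z,wrist=False):
    o,r=ray(d,u,v,wrist); return o+r*(z-o[2])/r[2]
def cloud(d):
    v,u=np.mgrid[:420,:560]; z=d['range_z']; T=np.array(d['cam_to_world'])
    p=np.stack([(u-d['cx'])/d['fx']*z,(v-d['cy'])/d['fy']*z,z],-1)
    return p@T[:3,:3].T+T[:3,3]
E
python3 - <<'E'
from h import *
for n in['scene','side','wrist']:
    d=grab(n); save(d,n+'0'); print(n,d['fx'],d['cx'],d['cy'],np.round(d['cam_to_world'],3).tolist())
print(ctrl.get_obs(), ctrl.grip_point_offset)
a=np.vstack([np.hstack([cv2.imread(f'pics/{n}0.png') for n in['scene','side']])])
E
```

```text
pics
scene 497.76814433764264 289.30287096214977 206.06492182828228 [[0.714, -0.449, 0.537, -0.148], [-0.7, -0.446, 0.558, -0.671], [-0.011, -0.774, -0.633, 0.777], [0.0, 0.0, 0.0, 1.0]]
side 404.4801813620496 277.5545953752509 208.3432735370649 [[0.734, 0.272, -0.623, 0.942], [0.679, -0.286, 0.676, -0.636], [0.006, -0.919, -0.394, 0.411], [0.0, 0.0, 0.0, 1.0]]
wrist 325.19226210127806 277.0093030861357 214.05271431712595 [[0.282, 0.919, 0.275, 0.106], [0.959, -0.27, -0.082, 0.619], [-0.001, 0.287, -0.958, 0.373], [0.0, 0.0, 0.0, 1.0]]
{'t': 0.15, 'q': array([ 1.16602102e+00,  5.32134572e-02,  1.61398963e+00,  6.56969746e-06,
        1.47601367e+00, -1.18937942e-01]), 'dq': array([ 0.00129346, -0.00185259, -0.00344872, -0.00116434,  0.00078599,
       -0.00040126]), 'effort': array([ 8.32017531e-05, -3.94241381e+01, -3.70721698e+01, -1.85283252e-04,
        4.68480110e-03, -7.26652019e-06]), 'tool_pos': array([0.17599009, 0.599195  , 0.23033374]), 'tool_rot': array([-4.47405401e-01, -3.10913904e+00,  2.46116623e-03]), 'contact_force': array([-0.91412148, -0.29303235, -0.8565978 ]), 'wrist_torque': array([-0.00947173, -0.01376012,  0.01931399]), 'grip_force': 0.0, 'opening': 0.08551176020881193} 0.0187
```

View pics/scene0.png

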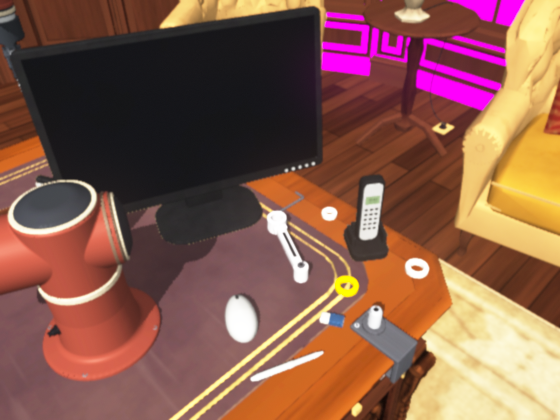

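View pics/side0.png

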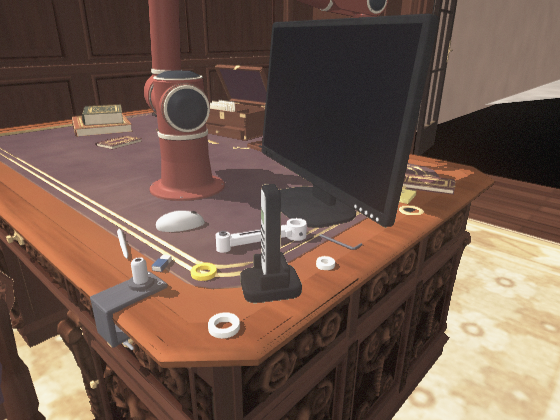

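The scene view shows a large white ring (417,268), a small white ring (330,213), a yellow ring (346,286), the link's hub at about (277,220) with its eye at (301,272), the post (376,312), the eraser (332,319) and the phone (368,225). The side view shows the same at (224,325), (326,263), (203,271), hub (296,230), eye (223,241) and post (140,270). It also shows a gold ring lying far back at (410,210).

Candidates for the collar are (417,268), (330,213) and the yellow one at (346,286). Next I measure their sizes and look at a close crop.

```bash
cat > m.py <<'E'
from h import *
def ring(n,c,z,w=30):
    d=load(n); f=d['frame'].astype(int); m=((f.min(2)>150)&(np.ptp(f,axis=2)<60)).astype(np.uint8)
    k=np.zeros_like(m); k[c[1]-w:c[1]+w,c[0]-w:c[0]+w]=1; m&=k
    cs,_=cv2.findContours(m,cv2.RETR_EXTERNAL,cv2.CHAIN_APPROX_NONE)
    ct=max(cs,key=cv2.contourArea)[:,0]
    return d,ct
for name,s in {'big':((417,268),(224,325)),'small':((330,213),(326,263))}.items():
  for n,c in zip(['scene','side'],s):
    d,ct=ring(n,c,0,22)
    P=np.array([onz(d,u,v,0.006)[:2] for u,v in ct]).astype(np.float32)
    print(name,n,cv2.fitEllipse(P), cv2.minEnclosingCircle(P))
# clouds
for n in['scene','side']:
    d=load(n); C=cloud(d)
    p=C.reshape(-1,3); p=p[(d['range_z'].ravel()>0)]
    print(n,'desk z', np.median(p[(abs(p[:,2])<.02)&(p[:,0]>.3)&(p[:,0]<.9)&(abs(p[:,1])<.4)][:,2]))
    for (u,v,l) in ([(277,215,'hub'),(301,266,'eye'),(289,242,'beam'),(376,309,'post'),(371,180,'phone'),(417,261,'ring')] if n=='scene' else [(294,222,'hub'),(223,235,'eye'),(255,237,'beam'),(139,261,'post'),(268,190,'phone'),(224,315,'ring')]):
        print(l,np.round(C[v,u],4))
s=cv2.imread('pics/scene0.png');a=cv2.resize(s[190:350,250:450],None,fx=3,fy=3,interpolation=cv2.INTER_CUBIC)
cv2.imwrite('pics/crop1.png',a)
E
python3 m.py
```

```text
big scene ((0.552039384841919, -0.32844287157058716), (0.048416364938020706, 0.057142581790685654), 114.44995880126953) ((0.5514218211174011, -0.3270069360733032), 0.029677536338567734)
big side ((0.5462131500244141, -0.3262803256511688), (0.04713309928774834, 0.058836936950683594), 46.61037826538086) ((0.5468440651893616, -0.32643499970436096), 0.030198734253644943)
small scene ((0.5550780892372131, -0.07686634361743927), (0.03538384661078453, 0.0482436865568161), 127.90696716308594) ((0.5552379488945007, -0.07840830087661743), 0.024941718205809593)
small side ((0.5498148798942566, -0.07333169877529144), (0.035704270005226135, 0.05154561996459961), 30.96152114868164) ((0.5485821962356567, -0.07399465143680573), 0.026655789464712143)
scene desk z 0.0004963245369621339
hub [ 0.4441 -0.0133  0.0284]
eye [ 0.3597 -0.1748  0.0391]
beam [-0.1483 -0.6706  0.7771]
post [ 0.3669 -0.359   0.0572]
phone [ 0.5225 -0.2089  0.1894]
ring [ 0.5646 -0.3206  0.011 ]
side desk z 0.0022390017221599057
hub [ 0.4193 -0.0138  0.03  ]
eye [ 0.3682 -0.1743  0.0393]
beam [ 0.3981 -0.1138  0.0227]
post [ 0.371  -0.3591  0.0596]
phone [ 0.5352 -0.2157  0.1909]
ring [ 0.5367 -0.3161  0.0121]
```

View pics/crop1.png

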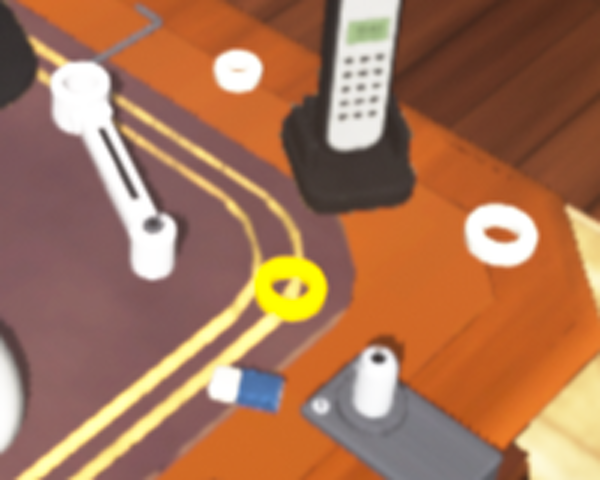

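The crop shows the far-right ring as the largest white one. Its measured width is 48 mm, against 36 mm for the other white ring, so it is the collar. Next I fit the post, link and obstacles.

```bash
cat > m2.py <<'E'
from h import *
from scipy.optimize import least_squares
P={n:cloud(load(n))[load(n)['range_z']>0] for n in['scene','side']}
for n,p in P.items():
    def fit(l,c,r,zl,zh,R=None):
        q=p[(np.hypot(p[:,0]-c[0],p[:,1]-c[1])<r)&(p[:,2]>zl)&(p[:,2]<zh)][:,:2]
        if len(q)<8: print(n,l,len(q)); return
        s=least_squares(lambda a:np.hypot(q[:,0]-a[0],q[:,1]-a[1])-R,[c[0]+.005*(n=='scene')-.005*(n=='side'),c[1]+.005],loss='soft_l1',f_scale=.002)
        print(n,l,len(q),np.round(s.x,4),'res',np.round(np.std(s.fun),4))
    fit('post',(.37,-.36),.025,.024,.05,.0125)
    fit('hub',(.43,-.01),.035,.005,.033,.022)
    fit('eye',(.364,-.175),.025,.005,.03,.015)
    q=p[(p[:,0]>.1)&(p[:,0]<.9)&(p[:,1]>-.15)&(p[:,1]<.8)&(p[:,2]>.07)&(p[:,2]<.6)&(np.hypot(p[:,0]-.18,p[:,1]-.6)>.15)]
    if len(q): print(n,'monitor',np.round(q.min(0),3),np.round(q.max(0),3),np.round(np.percentile(q,[2,50,98],axis=0),3).tolist())
    q=p[(abs(p[:,0]-.53)<.1)&(abs(p[:,1]+.2)<.1)&(p[:,2]>.02)]
    print(n,'phone',np.round(np.percentile(q,[1,50,99],axis=0),3).tolist())
    q=p[(abs(p[:,0]-.4)<.1)&(abs(p[:,1]+.09)<.14)&(p[:,2]>.012)&(p[:,2]<.05)]
    print(n,'link',len(q),cv2.minAreaRect(q[:,:2].astype(np.float32)))
E
python3 m2.py
```

```text
scene post 125 [ 0.3484 -0.3705] res 0.0044
scene hub 205 [ 0.4328 -0.0282] res 0.005
scene eye 119 [ 0.363  -0.1706] res 0.0016
scene monitor [0.1   0.013 0.07 ] [0.642 0.28  0.444] [[0.111, 0.033, 0.084], [0.342, 0.148, 0.294], [0.621, 0.248, 0.44]]
scene phone [[0.482, -0.257, 0.021], [0.52, -0.215, 0.077], [0.558, -0.17, 0.19]]
scene link 1227 ((0.411664217710495, -0.08912783861160278), (0.15123651921749115, 0.29857712984085083), 7.309125900268555)
side post 199 [ 0.3634 -0.3577] res 0.0009
side hub 244 [ 0.4316 -0.0214] res 0.003
side eye 196 [ 0.361  -0.1682] res 0.002
side monitor [ 0.1   -0.011  0.071] [0.646 0.465 0.506] [[0.121, 0.025, 0.083], [0.476, 0.095, 0.282], [0.638, 0.241, 0.44]]
side phone [[0.484, -0.258, 0.021], [0.547, -0.219, 0.058], [0.58, -0.165, 0.191]]
side link 1319 ((0.4163067936897278, -0.09020857512950897), (0.1500536948442459, 0.2902103364467621), 4.438590049743652)
```

View pics/wrist0.png

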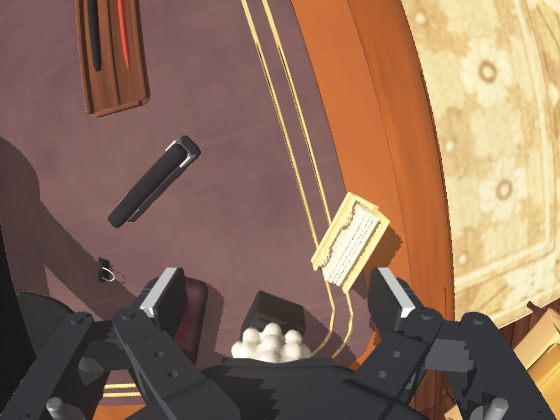

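The wrist view shows a pen tray, a stapler and books on the left of the desk, so nothing for this job. I now need the monitor's plane to plan the swing.

```bash
cat > m3.py <<'E'
from h import *
d=load('scene');C=cloud(d)
print('scene screen');
for u,v in [(32,65),(60,150),(75,170),(150,100),(150,190),(250,40),(250,165),(312,20),(316,155),(200,210),(170,225),(245,215)]: print((u,v),np.round(C[v,u],3))
d=load('side');C=cloud(d)
print('side')
for u,v in [(278,40),(280,150),(320,60),(330,170),(400,40),(375,195),(388,210)]: print((u,v),np.round(C[v,u],3))
from scipy.spatial.transform import Rotation as R
o=ctrl.get_obs(); print(R.from_rotvec(o['tool_rot']).as_matrix().round(3))
E
python3 m3.py
```

```text
scene screen
(32, 65) [0.112 0.253 0.417]
(60, 150) [0.103 0.235 0.251]
(75, 170) [0.116 0.23  0.199]
(150, 100) [0.282 0.174 0.315]
(150, 190) [0.236 0.17  0.116]
(250, 40) [0.492 0.104 0.398]
(250, 165) [0.452 0.084 0.118]
(312, 20) [0.623 0.054 0.418]
(316, 155) [0.611 0.022 0.1  ]
(200, 210) [0.339 0.147 0.011]
(170, 225) [0.256 0.151 0.012]
(245, 215) [0.403 0.055 0.012]
side
(278, 40) [0.129 0.244 0.398]
(280, 150) [0.192 0.187 0.112]
(320, 60) [0.341 0.158 0.358]
(330, 170) [0.431 0.095 0.128]
(400, 40) [0.581 0.069 0.404]
(375, 195) [0.583 0.035 0.124]
(388, 210) [0.623 0.016 0.111]
[[-0.959  0.282 -0.001]
 [ 0.282  0.959 -0.001]
 [ 0.    -0.002 -1.   ]]
```

Call:
{"name": "send_rows", "arguments": {"rows": [[8.5,[0,0,-4.6],10.5],[8.5,[0,0,-4.6],10.5],[8.5,[0,0,-4.6],10.5],[8.5,[0,0,-4.6],10.5],[8.5,[0,0,-4.6],10.5],[8.5,[0,0,-4.6],10.5],[8.5,[0,0,-4.6],10.5]]}}

```text
t: 1.02
tool_pos: [0.1761, 0.5995, 0.5544]
tool_rot: [2.226, 2.217, -0.001]
contact_force: [1.2, 1.1, -0.3]
opening: 0.0852
grip_force: 0.0
```

Call:
{"name": "send_rows", "arguments": {"rows": [[8.5,[-5.8,2.3,0],0],[8.5,[-5.8,2.3,0],0],[8.5,[-5.8,2.3,0],0],[8.5,[-5.8,2.3,0],0],[8.5,[-5.8,2.3,0],0],[8.5,[-5.8,2.3,0],0],[8.5,[-5.8,2.3,0],0],[8.5,[-5.8,2.3,0],0],[8.5,[-5.8,2.3,0],0],[8.5,[-5.8,2.3,0],0]]}}

```text
t: 2.28
tool_pos: [0.4076, 0.0181, 0.5532]
tool_rot: [2.219, 2.223, 0.001]
contact_force: [1.0, 0.4, 0.4]
opening: 0.0853
grip_force: 0.0
```

Call:
{"name": "send_rows", "arguments": {"rows": [[8.5,[-5.8,2.3,0],0],[8.5,[-5.8,2.3,0],0],[8.5,[-5.8,2.3,0],0],[8.5,[-5.8,2.3,0],0],[8.5,[-5.8,2.3,1],0],[8.5,[-5.8,1,3],0],[8.5,[0,0,6],0],[8.5,[0,0,6],0],[8.5,[0,0,6],0],[8.5,[0,0,4],0]]}}

```text
t: 3.52
tool_pos: [0.5312, -0.323, 0.2905]
tool_rot: [-2.216, -2.22, 0.001]
contact_force: [-0.5, 0.2, 0.1]
opening: 0.085
grip_force: 0.0
```

Run:
```python
from h import *
d=grab('wrist'); save(d,'wrist1'); print(np.round(d['cam_to_world'],3).tolist()); print(ctrl.get_obs()['tool_pos'],ctrl.get_obs()['q'])
```

```text
[[1.0, 0.003, -0.003, 0.531], [0.002, -0.959, -0.284, -0.251], [-0.004, 0.284, -0.959, 0.434], [0.0, 0.0, 0.0, 1.0]]
[ 0.52955233 -0.32167206  0.28444117] [-6.65915802e-01  2.31927722e-02  1.55526747e+00 -2.40613174e-06
  1.57708837e+00 -6.67981159e-01]
```

View pics/wrist1.png

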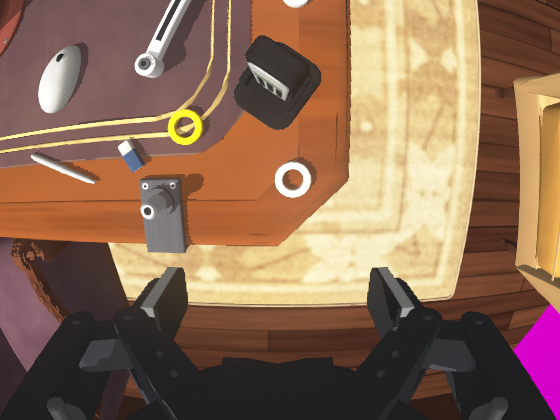

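The wrist view shows the collar at (293,180), the post top at (147,212), and the yellow ring at (185,127). Next I measure them with the fisheye model.

```bash
cat > w.py <<'E'
from h import *
def circ(d,c,w,z,lo=150,sp=60):
    f=d['frame'].astype(int); m=((f.min(2)>lo)&(np.ptp(f,axis=2)<sp)).astype(np.uint8)
    k=np.zeros_like(m); k[c[1]-w:c[1]+w,c[0]-w:c[0]+w]=1; m&=k
    cs,_=cv2.findContours(m,cv2.RETR_CCOMP,cv2.CHAIN_APPROX_NONE)
    for ct in sorted(cs,key=cv2.contourArea)[::-1][:3]:
        if len(ct)<6: continue
        for zz in z:
            P=np.array([onz(d,u,v,zz,True)[:2] for u,v in ct[:,0]]).astype(np.float32)
            e=cv2.fitEllipse(P); print(c,zz,np.round(e[0],4),np.round(e[1],4),ct[:,0].mean(0).round(1))
E
python3 - <<'E'
from w import *
d=load('wrist')
circ(d,(293,180),25,[.012,.0])
circ(d,(147,212),12,[.058])
print('post px',onz(d,147,212,.058,True))
# post edges via crop
f=d['frame'][185:240,125:190]; cv2.imwrite('pics/postcrop.png',cv2.resize(f[:,:,::-1],None,fx=8,fy=8,interpolation=cv2.INTER_NEAREST))
E
```

```text
(293, 180) 0.012 [ 0.5503 -0.3281] [0.0465 0.0469] [292.3 179.3]
(293, 180) 0.0 [ 0.5508 -0.3303] [0.0478 0.0483] [292.3 179.3]
(293, 180) 0.012 [ 0.5501 -0.3277] [0.0285 0.0296] [292.4 179.1]
(293, 180) 0.0 [ 0.5506 -0.3299] [0.0293 0.0305] [292.4 179.1]
(147, 212) 0.058 [ 0.3648 -0.3592] [0.0173 0.0214] [147.  211.2]
(147, 212) 0.058 [ 0.3649 -0.3581] [0.0114 0.0121] [147.2 210.7]
post px [ 0.36460854 -0.35977804  0.058     ]
```

View pics/postcrop.png

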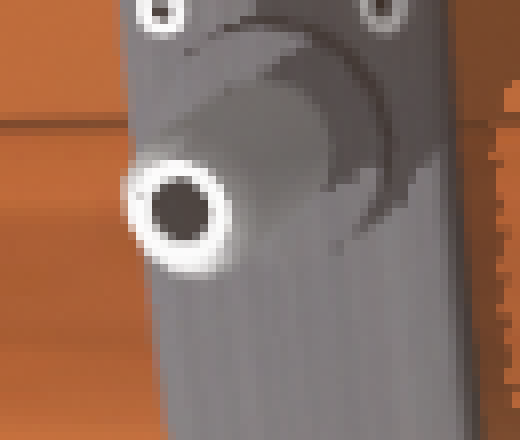

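Call:
{"name": "send_rows", "arguments": {"rows": [[8.5,[-0.6,2.0,2],0],[8.5,[0,0,5],0],[8.5,[0,0,5],0],[8.5,[0,0,5],0],[8.5,[0,0,4],0],[8.5,[0,0,2],0],[8.5,[0,0,0],0]]}}

```text
t: 4.45
tool_pos: [0.552, -0.3294, 0.0642]
tool_rot: [-2.217, -2.222, 0.001]
contact_force: [-0.2, 0.4, 0.1]
opening: 0.0851
grip_force: 0.0
```

Run:
```python
from w import *
d=grab('wrist'); o=ctrl.get_obs(); print(o['tool_pos'],o['tool_rot'])
circ(d,(275,214),140,[.012])
```

```text
[ 0.55302455 -0.33025305  0.0660822 ] [2.21831677e+00 2.22314135e+00 1.69459603e-04]
(275, 214) 0.012 [ 0.5503 -0.3281] [0.0464 0.047 ] [274.7 231.8]
(275, 214) 0.012 [ 0.6078 -0.365 ] [0.0319 0.0751] [360.3 279.5]
(275, 214) 0.012 [ 0.5499 -0.3281] [0.0279 0.0297] [274.4 232.7]
```

Call:
{"name": "send_rows", "arguments": {"rows": [[8.5,[0.2,-0.25,3],0],[7,[0,0,2.3],0],[7,[0,0,1.0],0],[4,[0,0,0],0],[4,[0,0,0],0],[4,[0,0,0],0],[4,[0,0,0],0],[4,[0,0,0],0]], "newtons": 25}}

```text
t: 5.5
tool_pos: [0.5503, -0.3281, 0.0027]
tool_rot: [2.218, 2.223, 0.0]
contact_force: [-0.7, -0.0, 1.5]
opening: 0.0462
grip_force: 25.8
```

Call:
{"name": "send_rows", "arguments": {"rows": [[4,[0,0,-2],0],[4,[0,0,-5],0],[4,[0,0,-4],0],[4,[-1,-5,0],0],[4,[-1,-5,0],0],[4,[-1,-5,0],0],[4,[0,-3.5,0],0],[4,[0,0,0],0],[4,[0,0,0],0]]}}

```text
t: 6.62
tool_pos: [0.3657, -0.3586, 0.1132]
tool_rot: [2.218, 2.222, 0.0]
contact_force: [0.6, 0.4, -0.1]
opening: 0.0469
grip_force: 25.9
```

Run:
```python
from w import *
d=grab('wrist'); o=ctrl.get_obs(); p=o['tool_pos'];print(p,o['tool_rot'],o['opening'])
save(d,'wrist2')
s=grab('side'); sc=grab('scene')
circ(d,(275,260),60,[p[2]+.009])
a=np.hstack([cv2.resize(d['frame'][150:350,180:380],(400,400),interpolation=2),cv2.resize(s['frame'][170:320,60:210],(400,400),interpolation=2)])
cv2.imwrite('pics/c2.png',a[:,:,::-1])
```

```text
[ 0.36596258 -0.35849373  0.11297401] [2.21721286e+00 2.22337208e+00 9.99590968e-05] 0.046334835304191704
(275, 260) 0.121974014420546 [ 0.3655 -0.3592] [0.0456 0.0473] [277.3 279.6]
(275, 260) 0.121974014420546 [ 0.3646 -0.359 ] [0.0274 0.0303] [275.7 279.8]
(275, 260) 0.121974014420546 [ 0.3625 -0.33  ] [0.0104 0.0124] [269.2 221.9]
```

View pics/c2.png

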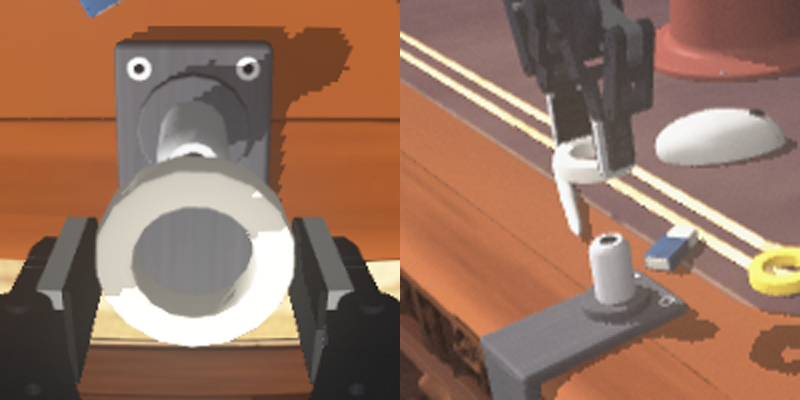

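The left half of the picture (wrist view) shows the collar held level and centred at about (276,280), with the post's tip just behind it. The right half (side view) shows the collar above the post. I check the alignment from the shoulder's and plate's edges.

Run:
```python
from w import *
d=load('wrist')
g=cv2.cvtColor(d['frame'],cv2.COLOR_RGB2GRAY).astype(int)
hsv=cv2.cvtColor(d['frame'],cv2.COLOR_RGB2HSV)
for r in (205,212): print(r,g[r,232:322].tolist())
print('sat',hsv[180,230:325,1].tolist())
print('col275',g[165:232,275].tolist())
for u,v,z in[(237.5,180,.01),(316,180,.01),(275,187.5,.018),(259,212,.04),(291,212,.04)]: print(u,v,onz(d,u,v,z,True).round(4))
s=load('side'); f=s['frame'].astype(int)
C=cloud(s); p=C[s['range_z']>0]
q=p[(np.hypot(p[:,0]-.365,p[:,1]+.358)<.02)&(p[:,2]>.024)&(p[:,2]<.05)][:,:2]
from scipy.optimize import least_squares
r=least_squares(lambda a:np.hypot(*(q-a).T)-.0125,[.36,-.355],loss='soft_l1',f_scale=.002);print(r.x,len(q))
```

```text
205 [123, 122, 122, 122, 122, 121, 118, 128, 125, 123, 122, 123, 124, 122, 122, 120, 120, 116, 120, 130, 125, 122, 122, 122, 123, 122, 119, 119, 122, 122, 120, 123, 133, 139, 136, 129, 121, 114, 109, 107, 108, 107, 107, 107, 106, 107, 106, 107, 107, 106, 105, 106, 106, 105, 104, 101, 92, 82, 78, 78, 78, 78, 79, 78, 79, 79, 79, 78, 77, 78, 75, 74, 78, 79, 78, 77, 78, 79, 78, 77, 77, 74, 71, 68, 75, 80, 79, 79, 78, 78]
212 [116, 116, 117, 116, 117, 116, 118, 131, 127, 123, 122, 122, 124, 124, 123, 120, 120, 125, 127, 124, 124, 124, 123, 122, 123, 123, 121, 120, 149, 174, 167, 152, 143, 137, 125, 117, 116, 111, 109, 109, 109, 109, 109, 108, 107, 108, 108, 108, 108, 108, 108, 107, 107, 108, 106, 106, 106, 105, 104, 102, 90, 78, 79, 79, 79, 79, 80, 78, 79, 80, 80, 79, 74, 77, 80, 78, 79, 78, 78, 78, 77, 75, 70, 70, 74, 75, 75, 75, 75, 75]
sat [174, 174, 174, 174, 173, 174, 164, 59, 10, 10, 10, 12, 12, 6, 5, 2, 1, 1, 1, 1, 1, 1, 0, 1, 7, 8, 11, 9, 6, 6, 6, 8, 8, 4, 4, 9, 9, 6, 9, 13, 9, 6, 11, 8, 8, 8, 9, 13, 13, 13, 11, 6, 8, 8, 12, 19, 19, 17, 14, 11, 6, 6, 6, 8, 8, 8, 8, 8, 8, 3, 0, 0, 1, 1, 0, 0, 0, 1, 5, 21, 22, 19, 19, 22, 23, 27, 128, 166, 169, 169, 171, 171, 169, 169, 169]
col275 [78, 80, 79, 78, 77, 62, 65, 79, 93, 107, 120, 120, 119, 120, 120, 120, 120, 107, 78, 79, 75, 63, 63, 92, 116, 120, 120, 119, 120, 119, 120, 119, 120, 120, 120, 114, 106, 106, 105, 106, 107, 107, 108, 108, 107, 108, 108, 108, 110, 114, 124, 131, 137, 140, 143, 145, 180, 234, 248, 249, 229, 129, 85, 117, 130, 130, 131]
237.5 180 [ 0.3351 -0.3325  0.01  ]
316 180 [ 0.3958 -0.3324  0.01  ]
275 187.5 [ 0.3641 -0.3367  0.018 ]
259 212 [ 0.3531 -0.3494  0.04  ]
291 212 [ 0.3753 -0.3494  0.04  ]
[ 0.36347015 -0.35761499] 198
```

The collar is within 1 mm of the post's axis, so I lower it.

Call:
{"name": "send_rows", "arguments": {"rows": [[4,[0.05,-0.05,2],0],[4,[0,0,2],0],[4,[0,0,1],0],[4,[0,0,1],0],[4,[0,0,1],0],[4,[0,0,1],0],[4,[0,0,0.8],0],[4,[0,0,0.3],0],[4,[0,0,0],0]]}}

```text
t: 7.9
tool_pos: [0.3646, -0.3579, 0.0211]
tool_rot: [2.219, 2.224, -0.0]
contact_force: [-0.6, -0.0, -0.8]
opening: 0.0463
grip_force: 25.9
```

Call:
{"name": "send_rows", "arguments": {"rows": [[4,[0,0,0.1],0],[4,[0,0,0],0],[6.2,[0,0,0],0],[6.2,[0,0,0],0],[6.2,[0,0,0],0],[6.2,[0,0,-0.5],0]]}}

```text
t: 8.65
tool_pos: [0.3642, -0.3573, 0.0247]
tool_rot: [-2.218, -2.223, -0.0]
contact_force: [-0.3, -0.7, 0.0]
opening: 0.0622
grip_force: 0.0
```

Run:
```python
from w import *
o=ctrl.get_obs();print(o['tool_pos'],o['contact_force'],o['opening'])
d=grab('wrist'); s=grab('side')
a=np.hstack([cv2.resize(d['frame'][150:350,180:380],(400,400),interpolation=2),cv2.resize(s['frame'][220:320,90:190],(400,400),interpolation=2)])
cv2.imwrite('pics/c3.png',a[:,:,::-1])
```

```text
[ 0.36419314 -0.35727563  0.02468998] [-0.29666677 -0.72990433  0.01014246] 0.06222977851317487
```

View pics/c3.png

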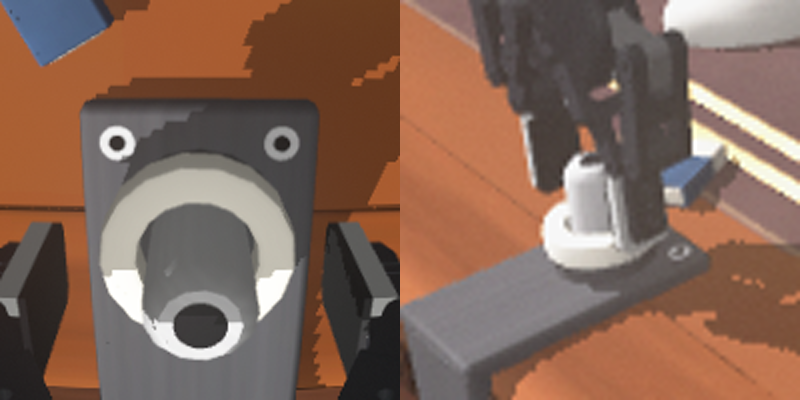

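The crops show the collar seated flat on the shoulder with the post through it and the fingers clear of it. Now I rise straight up and move over to the link.

Run:
```python
from w import *
d=load('wrist'); print(onz(d,280.2,312.7,.058,True)); circ(d,(274,290),50,[.03])
```

```text
[ 0.3652546  -0.35895872  0.058     ]
(274, 290) 0.03 [ 0.3644 -0.361 ] [0.0414 0.0477] [277.6 280.9]
(274, 290) 0.03 [ 0.3654 -0.3776] [0.0144 0.0151] [279.7 312.1]
```

Call:
{"name": "send_rows", "arguments": {"rows": [[7,[0,0,-1],0],[8.5,[0,0,-3],0],[8.5,[0,0,-6],0],[8.5,[0,0,-6],0],[8.5,[0,0,-6],0],[8.5,[6,1,0],0],[8.5,[6,1,0],0],[8.5,[6,1,0],0],[8.5,[5,1,0],0],[8.5,[0,0,0],0]]}}

```text
t: 10.0
tool_pos: [0.4043, -0.125, 0.2459]
tool_rot: [2.212, 2.229, 0.001]
contact_force: [-1.2, -1.5, -0.2]
opening: 0.0848
grip_force: 0.0
```

Run:
```python
from w import *
d=grab('wrist'); s=grab('side')
print(ctrl.get_obs()['tool_pos'])
a=np.vstack([cv2.resize(d['frame'],None,fx=1,fy=1),cv2.resize(s['frame'][220:320,60:240],(560,311),interpolation=2)[:170]])
cv2.imwrite('pics/c4.png',a[:,:,::-1])
```

```text
[ 0.40405248 -0.12754275  0.24563537]
```

View pics/c4.png

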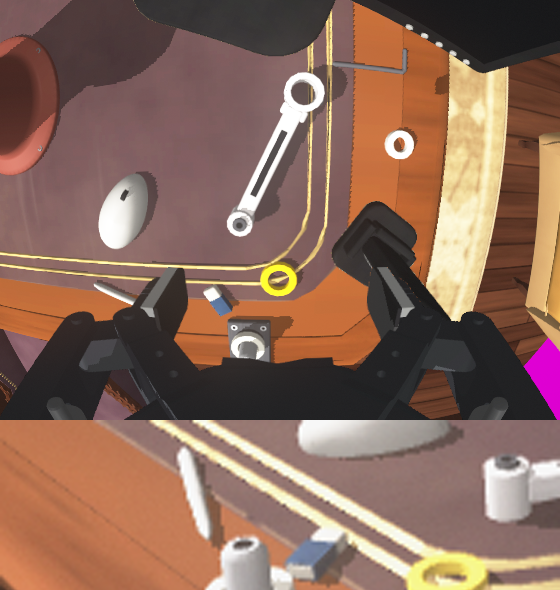

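The wrist view shows the link with its hub hole at about (304,92) and its eye bolt at about (240,223). The collar sits on the post at (248,345), and the phone is at (375,240).

```bash
cat > lk.py <<'E'
from w import *
def run(d,hub,eye):
    g=cv2.cvtColor(d['frame'],cv2.COLOR_RGB2GRAY)
    f=d['frame'].astype(int); m=((f.min(2)>140)&(np.ptp(f,axis=2)<50)).astype(np.uint8)
    n,lab,st,ce=cv2.connectedComponentsWithStats(m)
    # hole contour: inner contour near hub
    cs,hi=cv2.findContours(m,cv2.RETR_CCOMP,cv2.CHAIN_APPROX_NONE)
    best=None
    for ct,h in zip(cs,hi[0]):
        if h[3]<0 or cv2.contourArea(ct)<60: continue
        c=ct[:,0].mean(0)
        if np.hypot(*(c-hub))<20:
            P=np.array([onz(d,u,v,.036,True)[:2] for u,v in ct[:,0]]).astype(np.float32)
            e=cv2.fitEllipse(P);print('hole',c,np.round(e[0],4),np.round(e[1],4)); best=e[0]
    r=20; k=np.zeros_like(m); cv2.circle(k,tuple(eye),r,1,-1)
    ct=max(cv2.findContours(m&k,cv2.RETR_EXTERNAL,cv2.CHAIN_APPROX_NONE)[0],key=cv2.contourArea)
    dk=((g<110)&(k>0)).astype(np.uint8)
    for c2 in cv2.findContours(m&k,cv2.RETR_CCOMP,cv2.CHAIN_APPROX_NONE)[0]:
        if len(c2)>6: 
            P=np.array([onz(d,u,v,.041,True)[:2] for u,v in c2[:,0]]).astype(np.float32); e=cv2.fitEllipse(P); print('eye',len(c2),c2[:,0].mean(0),np.round(e[0],4),np.round(e[1],4))
    return best
if __name__=='__main__':
    d=load('wrist'); run(d,(304,92),(240,223))
    print('eye px',onz(d,240,224.5,.041,True),'hub px',onz(d,304,92,.036,True))
    # beam: slot/edges by cloud of white pixels at z .029
    f=d['frame'].astype(int); m=((f.min(2)>140)&(np.ptp(f,axis=2)<50))
    P=[]
    for v in range(125,205):
        c=304+(v-92)*(240-304)/(224.5-92)
        us=[u for u in range(int(c)-22,int(c)+22) if m[v,u]]
        if us: P.append(((us[0]+us[-1])/2,v))
    W=np.array([onz(d,u,v,.029,True)[:2] for u,v in P]); L=cv2.fitLine(W.astype(np.float32),cv2.DIST_HUBER,0,.01,.01).ravel(); print('beam',L, np.degrees(np.arctan2(L[1],L[0])))
E
python3 lk.py
```

```text
hole [302.72463768  92.82608696] [ 0.4312 -0.023 ] [0.025 0.028]
eye 98 [240.43877551 218.85714286] [ 0.3634 -0.1647] [0.028  0.0401]
eye 40 [239.1  224.05] [ 0.3619 -0.1689] [0.0163 0.0173]
eye px [ 0.36285819 -0.16927111  0.041     ] hub px [ 0.43248719 -0.02203765  0.036     ]
beam [ 0.4322261   0.9017653   0.3936052  -0.10222539] 64.391075
```

Call:
{"name": "send_rows", "arguments": {"rows": [[8.5,[0,0,2],8.7],[8.5,[0,0,2],8.7],[8.5,[0,0,2],8.6],[8.5,[5.5,-2.0,2],0],[8.5,[0,0,4],0],[8.5,[0,0,3],0],[8.5,[0,0,0],0]]}}

```text
t: 10.98
tool_pos: [0.4079, -0.0699, 0.0926]
tool_rot: [-2.66, -1.662, 0.006]
contact_force: [-0.0, -0.0, -0.8]
opening: 0.0847
grip_force: 0.0
```

```bash
cat > st.py <<'E'
from w import *
from scipy.spatial.transform import Rotation as R
def rep(tx,ty):
    o=ctrl.get_obs(); M=R.from_rotvec(o['tool_rot']).as_matrix()
    dd=np.array([tx,ty])-o['tool_pos'][:2]
    print('tcp',o['tool_pos'].round(4),'yaw_y',np.degrees(np.arctan2(M[1,1],M[0,1])).round(2),'tool shift cm',(100*M[:2,:2].T@dd).round(2),'tilt',M[:,2].round(4),o['contact_force'].round(1),o['opening'],o['grip_force'],o['q'].round(2))
E
python3 - <<'E'
from st import *
rep(.410,-.0687)
d=grab('wrist'); cv2.imwrite('pics/c5.png',d['frame'][:,:,::-1])
E
```

```text
tcp [ 0.4079 -0.0699  0.0926] yaw_y -26.0 tool shift cm [0.2  0.14] tilt [-0.0058  0.0018 -1.    ] [-0.  -0.  -0.8] 0.08470133253988703 0.0 [-0.35 -0.36  2.22 -0.    1.29  0.1 ]
```

View pics/c5.png

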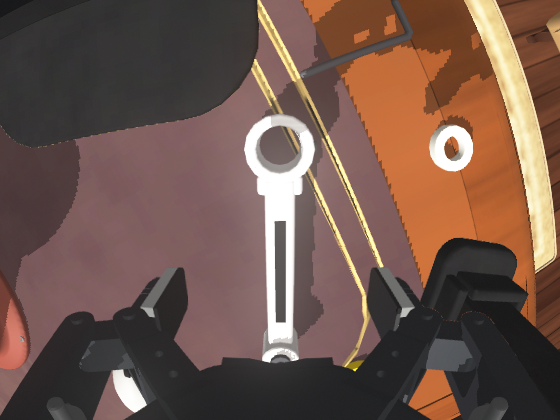

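The wrist view shows the beam upright in the image between the open pads, with the hub at (279,149) and the eye at (281,352). The phone on the right is clear of the fingers. I fix the balance point numerically from here.

Run:
```python
from st import *
from lk import run
d=load('wrist')
f=d['frame'].astype(int); m=((f.min(2)>140)&(np.ptp(f,axis=2)<50)).astype(np.uint8)
k=np.zeros_like(m); k[105:172,235:325]=1
cs=cv2.findContours(m&k,cv2.RETR_EXTERNAL,cv2.CHAIN_APPROX_NONE)[0]; ct=max(cs,key=cv2.contourArea)[:,0]
ct=ct[(ct[:,1]<168)]
P=np.array([onz(d,u,v,.036,True)[:2] for u,v in ct])
from scipy.optimize import least_squares
r=least_squares(lambda a:np.hypot(*(P-a[:2]).T)-a[2],[.432,-.022,.022],loss='soft_l1',f_scale=.001); print('hub outer',r.x.round(4))
W=[]
for v in range(200,320,4):
    us=np.where(m[v,250:310])[0]+250; W.append(onz(d,(us.min()+us.max())/2,v,.029,True)[:2])
L=cv2.fitLine(np.array(W,np.float32),cv2.DIST_HUBER,0,.01,.01).ravel(); a=np.degrees(np.arctan2(L[1],L[0]))
u=L[:2]*np.sign(-L[1]); h=r.x[:2]; h=L[2:]+u*((h-L[2:])@u); b=h+.052*u
print('beam',a,'hub on line',h,'bal',b); run(d,(279,148),(281,352)); rep(*b)
```

```text
hub outer [ 0.4326 -0.0214  0.0214]
beam 64.29171 hub on line [ 0.43266526 -0.02143978] bal [ 0.4101082  -0.06829252]
hole [280.9609375 146.2109375] [ 0.434  -0.0197] [0.0248 0.0272]
eye 104 [276.60576923 352.31730769] [ 0.3648 -0.159 ] [0.0198 0.0284]
eye 59 [280.22033898 338.44067797] [ 0.3736 -0.1452] [0.0107 0.0202]
tcp [ 0.4094 -0.0703  0.0946] yaw_y -25.99 tool shift cm [ 0.21 -0.03] tilt [-2.1e-03  6.0e-04 -1.0e+00] [0.3 0.4 0.5] 0.08535979470752232 0.0 [-0.35 -0.36  2.21 -0.    1.29  0.1 ]
```

Call:
{"name": "send_rows", "arguments": {"rows": [[8.5,[0.2,0,3],0],[8.5,[0,0,3],0],[8.5,[0,0,2],0],[8.5,[0,0,0.9],0],[8.5,[0,0,0],0]], "newtons": 80}}

```text
t: 11.65
tool_pos: [0.4116, -0.0683, 0.0069]
tool_rot: [2.662, 1.666, 0.001]
contact_force: [0.8, -0.3, -0.6]
opening: 0.0854
grip_force: 0.0
```

```bash
python3 -c "
from st import *
rep(.4101,-.0683)"
```

```text
tcp [ 0.4116 -0.0683  0.0069] yaw_y -25.92 tool shift cm [-0.07 -0.13] tilt [ 1.e-03 -4.e-04 -1.e+00] [ 0.8 -0.3 -0.6] 0.08537845182234781 0.0 [-0.34 -0.2   2.26 -0.    1.08  0.11]
```

Call:
{"name": "send_rows", "arguments": {"rows": [[8.5,[-0.05,-0.1,0.2],0],[3,[0,0,0],0],[1.5,[0,0,0],0],[1.5,[0,0,0],0],[1.5,[0,0,0],0],[1.5,[0,0,0],0],[1.5,[0,0,0],0],[1.5,[0,0,0],0]], "newtons": 80}}

```text
t: 12.65
tool_pos: [0.4102, -0.0678, 0.0045]
tool_rot: [2.662, 1.667, 0.001]
contact_force: [0.1, -0.1, 4.2]
opening: 0.0182
grip_force: 79.2
```

```bash
python3 -c "
from st import *
rep(.4101,-.0683)"
```

```text
tcp [ 0.4102 -0.0678  0.0045] yaw_y -25.87 tool shift cm [-0.05  0.01] tilt [ 8.e-04 -3.e-04 -1.e+00] [ 0.1 -0.1  4.2] 0.01822793237860494 79.24787163734436 [-0.34 -0.2   2.26 -0.    1.08  0.11]
```

Call:
{"name": "send_rows", "arguments": {"rows": [[1.5,[0,0,-0.5],0],[1.5,[0,0,-1],0],[1.5,[0,0,-2],0],[1.5,[0,0,-3],0],[1.5,[0,0,-3],0],[1.5,[0,0,-3],0],[1.5,[0,0,-2],0],[1.5,[0,0,-1],0],[1.5,[0,0,0],0]]}}

```text
t: 13.78
tool_pos: [0.4097, -0.0676, 0.1591]
tool_rot: [2.662, 1.668, 0.0]
contact_force: [0.1, -0.1, -6.0]
opening: 0.0187
grip_force: 78.7
```

Run:
```python
from st import *
rep(.3428,-.4052); d=grab('wrist'); o=ctrl.get_obs(); print(o['wrist_torque'])
f=d['frame'].astype(int); m=((f.min(2)>140)&(np.ptp(f,axis=2)<50)).astype(np.uint8)
z=o['tool_pos'][2]-.0045+.036
n,lab,st,ce=cv2.connectedComponentsWithStats(m[:330])
i=1+st[1:,4].argmax(); print(st[i],z)
C=cloud(grab('scene')); D=cloud(grab('side'))
```

```text
tcp [ 0.4097 -0.0676  0.1591] yaw_y -25.87 tool shift cm [-33.29   8.72] tilt [ 3.e-04 -1.e-04 -1.e+00] [ 0.1 -0.1 -6. ] 0.01869250032466725 78.72530937194824 [-0.34 -0.44  2.16 -0.    1.42  0.11]
[ 0.03481071 -0.02300097  0.01257185]
[  216   118   123   212 10851] 0.189699723437061
```

Call:
{"name": "send_rows", "arguments": {"rows": [[1.5,[-2,0.6,0],0],[1.5,[-4,1.0,0],0],[1.5,[-5,1.3,0],0],[1.5,[-5,1.3,0],0],[1.5,[-5,1.3,0],0],[1.5,[-5,1.3,0],0],[1.5,[-4,1.0,0],0],[1.5,[-2.3,0.6,0],0],[1.5,[-1,0.3,0],0],[1.5,[0,0,0],0]]}}

```text
t: 15.18
tool_pos: [0.3428, -0.4046, 0.1585]
tool_rot: [-2.661, -1.667, -0.001]
contact_force: [0.7, -0.1, -5.4]
opening: 0.0186
grip_force: 78.6
```

```bash
cat > hub.py <<'E'
from st import *
from scipy.optimize import least_squares
rep(.3428,-.4052); d=grab('wrist'); o=ctrl.get_obs()
f=d['frame'].astype(int); m=((f.min(2)>140)&(np.ptp(f,axis=2)<50)).astype(np.uint8)
k=np.zeros_like(m); k[60:340,200:360]=1
z=o['tool_pos'][2]-.0045+.036
cs,hi=cv2.findContours(m&k,cv2.RETR_CCOMP,cv2.CHAIN_APPROX_NONE)
for ct,h in zip(cs,hi[0]):
    if cv2.contourArea(ct)<150: continue
    c=ct[:,0]; P=np.array([onz(d,u,v,z,True)[:2] for u,v in c])
    e=cv2.fitEllipse(P.astype(np.float32)); print('hole' if h[3]>=0 else 'ext',len(c),c.min(0),c.max(0),np.round(e[0],4),np.round(e[1],4))
    if h[3]<0 and len(c)>150:
        lim=c[:,1].min()+ .62*(np.ptp(c[c[:,1]<c[:,1].min()+60][:,0]))
        Q=P[c[:,1]<lim]; r=least_squares(lambda a:np.hypot(*(Q-a[:2]).T)-a[2],[*Q.mean(0),.022],loss='soft_l1',f_scale=.001); print('hub',r.x.round(4))
E
python3 hub.py
```

```text
tcp [ 0.3428 -0.4046  0.1585] yaw_y -25.87 tool shift cm [-0.05  0.02] tilt [-3.0e-04  1.5e-03 -1.0e+00] [ 0.7 -0.1 -5.4] 0.01862331227478045 78.63677501678467 [-1.01 -0.12  1.9   0.    1.36 -0.56]
ext 652 [216 118] [337 339] [ 0.3588 -0.3718] [0.0385 0.0913]
hub [ 0.3654 -0.3582  0.021 ]
hole 250 [235 151] [320 221] [ 0.3645 -0.3604] [0.0252 0.0304]
hole 40 [269 140] [285 155] [ 0.3702 -0.3482] [0.0051 0.0051]
```

Call:
{"name": "send_rows", "arguments": {"rows": [[1.5,[-0.05,0,1],0],[1.5,[0,0,2],0],[1.5,[0,0,2],0],[1.5,[0,0,1.5],0],[1.5,[0,0,0.8],0],[1.5,[0,0,0.3],0],[1.5,[0,0,0],0],[1.5,[0,0,0],0],[1.5,[0,0,0],0]]}}

```text
t: 16.35
tool_pos: [0.3428, -0.4061, 0.0837]
tool_rot: [2.661, 1.667, 0.0]
contact_force: [-0.2, 0.3, -5.8]
opening: 0.0185
grip_force: 78.7
```

```bash
python3 hub.py
python3 - <<'E'
from st import *
for n in('scene','side'):
    s=grab(n); C=cloud(s); ok=s['range_z']>0; p=C[ok]
    # level check: top surfaces near hub axis and eye axis
    hub=np.array([.3652,-.3588]); u=np.array([-.436,-.900])
    for l,c,r in(('hubtop',hub,.021),('eyetop',hub+.165*u,.012),('beam90',hub+.115*u,.007)):
        q=p[(np.hypot(*(p[:,:2]-c).T)<r)&(p[:,2]>.07)&(p[:,2]<.14)][:,2]
        if len(q)>5: print(n,l,len(q),np.percentile(q,[50,85,95]).round(4))
    q=p[(np.hypot(*(p[:,:2]-hub).T)<.026)&(p[:,2]<.055)&(p[:,2]>.02)]; q=q[np.hypot(*(q[:,:2]-hub).T)>.016]
    if len(q): print(n,'collar top',len(q),np.median(q[:,2]).round(4),q.mean(0).round(4))
E
```

```text
tcp [ 0.3428 -0.4061  0.0837] yaw_y -25.88 tool shift cm [ 0.08 -0.03] tilt [ 7.0e-04 -1.1e-03 -1.0e+00] [-0.2  0.3 -5.8] 0.018490189659653468 78.66378664970398 [-1.01 -0.03  1.96  0.    1.22 -0.56]
ext 702 [216 114] [337 339] [ 0.3588 -0.3725] [0.0387 0.0924]
hub [ 0.3655 -0.3586  0.021 ]
hole 273 [235 152] [320 221] [ 0.365  -0.3607] [0.0277 0.028 ]
hole 60 [265 147] [287 169] [ 0.3683 -0.3525] [0.0074 0.0076]
hole 84 [267 138] [300 159] [ 0.3726 -0.3506] [0.006  0.0114]
scene hubtop 54 [0.1129 0.1141 0.1149]
scene eyetop 182 [0.116  0.1187 0.1199]
scene beam90 57 [0.1073 0.1083 0.1088]
scene collar top 184 0.0276 [ 0.3517 -0.3615  0.0269]
side hubtop 575 [0.1068 0.115  0.1157]
side eyetop 141 [0.1165 0.1203 0.1207]
side beam90 39 [0.1091 0.1096 0.1099]
side collar top 277 0.0291 [ 0.3743 -0.3635  0.0276]
```

Call:
{"name": "send_rows", "arguments": {"rows": [[1.5,[0.07,0,0.05],0],[1.5,[0,0,0],0],[1.5,[0,0,0],0],[1.5,[0,0,0],0],[1.5,[0,0,0],0],[1.5,[0,0,0],0],[1.5,[0,0,0],0]]}}

```text
t: 17.38
tool_pos: [0.3428, -0.405, 0.0826]
tool_rot: [2.662, 1.668, -0.0]
contact_force: [-0.0, 1.0, -5.7]
opening: 0.0189
grip_force: 78.7
```

```bash
python3 hub.py
python3 - <<'E'
from st import *
d=load('wrist'); print('post hole', onz(d,276,158,.058,True)); o=ctrl.get_obs(); print(o['dq'].round(4),o['wrist_torque'],o['t'])
E
```

```text
tcp [ 0.3428 -0.405   0.0826] yaw_y -25.87 tool shift cm [-0.02  0.01] tilt [-0. -0. -1.] [-0.   1.  -5.7] 0.018935292298351544 78.66317510604858 [-1.01 -0.03  1.96 -0.    1.21 -0.56]
ext 671 [216 116] [337 339] [ 0.3588 -0.3719] [0.0387 0.0917]
hub [ 0.3654 -0.3581  0.021 ]
hole 279 [235 151] [320 221] [ 0.3652 -0.3594] [0.0274 0.0283]
hole 60 [266 149] [288 171] [ 0.3684 -0.3523] [0.0075 0.0077]
hole 150 [251 138] [300 167] [ 0.3685 -0.3511] [0.0122 0.0166]
post hole [ 0.36530923 -0.35748456  0.058     ]
[ 0.0007 -0.0007 -0.0001 -0.0015  0.0006  0.0013] [-0.02958482  0.01184661 -0.05067988] 17.425
```

```bash
python3 -c "
from station import ctrl
print(ctrl.finish_job())"
```

```text
the job is handed in; nothing more can be done
None
```

The job is handed in: the white collar sits flat on the shoulder and is released, and the arm is holding the link level by its balance point, its hub hole in line with the post to within about 1 mm and about 2 cm above the post's top.

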